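# Reverse the bench drill at its locked lever

## Robot

A 6-joint arm with a two-finger parallel gripper is mounted at the origin on the work surface. World frame = base frame: x ahead of the robot, y to its left, z up, the work surface at z = 0. Lengths are in m, angles in rad, forces in N, time in s.
With the tool pointing down it reaches from about 0.275 to 0.875 m from the base axis. Payload 12.5 kg.
Tool frame: the origin (TCP) lies at the very end of the fingers, on their centre line; the grasp point (between the pads) lies manip.tcp_to_grasp behind it (manip.tcp_to_grasp is the distance from the TCP to the grasp point, in m); z points along the fingers, y is the line along which they close (so a half turn about z gives the same grasp; the last joint's range is limited). The gripper opens to 85 mm and grips with 20 to 120 N. Pads are 22 mm wide; open, the fingers measure 114 mm over their backs; the gripper's body (76 mm by 85 mm) begins 54 mm behind the grasp point. The pads swing forward as they close: fully open they stand 13 mm farther back than shut.
Start: joints at [1.082, 0.351, 1.652, -0, 1.139, -0.085], TCP at [0.216, 0.506, 0.231] pointing down, gripper open.
Joint ranges: [-2.75, 2.75], [-0.79, 2.1], [0.01, 2.65], [-1.57, 4.71], [0.07, 3.14], [-2.87, 2.87]. Speed limits (rad/s): [2.22, 2.22, 2.79, 3.14, 3.14, 3.14].

## Interface

Orientations are given as a rotation vector (axis times angle).
In Python, from plant import manip, jaws, vision gives the robot as it stands. Calls block until the motion is done:
- manip.reach(position, orientation): joint-space move of the TCP to a pose.
- manip.servo_line(position, rate=0.15, attitude=None): straight line of the TCP; attitude=None keeps the orientation; rate is the mean speed in m/s.
- manip.move_j(angles): joint-space move.
- jaws.open_gripper() and jaws.gripper_close(f_grip=None): open the fingers fully, or close them until they stop; f_grip is the grip in N (None keeps the last).
- manip.pause(seconds).
- manip.inverse_kinematics(position, orientation): joint angles nearest the present ones, or None.
- vision.get_image(name): name is "scene" or "top" or "wrist"; returns the picture (384x512x3 uint8, blue, green, red); there is no depth.
- vision.camera_info(name): a dict with "K" (3x3 intrinsics, pixels), "rvec" (rotation vector, rad) and "tvec" (3), from world to camera coordinates, as OpenCV has them. Camera axes: x right, y down, z forward; pixel columns grow to the right and rows downward; lengths in m; the calibration is good to about 2 mm. A picture is of the moment at which its call begins: read the wrist's pose just before it. camera_info takes no time and is no camera call; for the wrist camera it gives the pose at the moment of the call.
A pose or a line that the arm cannot do raises manip.PlanningError and nothing moves.
- manip.close_job(): hands the job in; it is judged then, once.
Readings, each from a call of its own:
- manip.current_time(): time.
- manip.current_qpos(): joint angles.
- manip.current_qd(): joint speeds.
- manip.current_joint_efforts(): joint torques, N m.
- manip.current_tcp_pos(): TCP position.
- manip.current_eef_rot(): TCP orientation.
- manip.current_ft_force(): force on the tool from outside, world axes, zero at the start.
- manip.current_moment(): the same for the moment, N m.
- manip.current_grip_width(): finger opening in m.
- manip.current_grasp_force(): force on a finger pad.
Only numpy, scipy, OpenCV 4.12 (cv2) and the standard library are available. Lean on these libraries where they do the work, as an engineer would, in place of code of your own. Each camera call takes 0.05 s, during which the arm holds its last target. There are 200 camera calls.

## Task

The tap is through, so switch the bench drill over to reverse at its control box: its lever is locked in the left slot of a three-slot gate (as the robot faces it), so pull the lever out along itself until you feel the stop, bring it to the middle slot (off) and leave it dropped home there for two seconds while the spindle runs down, then pull it out again, set it home in the right slot and let go. The box only stands on its rubber feet, so do not force the lever: the box must not be dragged or tipped. Leave the emergency stop, the lamp switch and the other things on the bench alone.

Things in the scene. Friction and masses are not known exactly. Their poses are not given: they have to be found in the camera images.
- box: Control box of the bench drill: grey steel desk box 200 deep x 300 wide x 150 mm high, 4.5 kg, loose on four rubber feet. Origin: centre of its underside. x points from its low front (operator's side) to its high back, y to the operator's left, z up. Its sloped top, the panel, rises 32 deg from x -100, z 56 mm to x 50, z 150 mm; the panel's outward normal is (-0.531, 0, 0.847) in the box's axes.
- lever_pivot (a point): Point on the lever's pivot axis, inside the box, 30 mm under the panel's face, at (-9.5, 0, 77.3) mm from the box's origin. This entry's axes are the box's axes. The pivot axis runs up the slope, along (0.847, 0, 0.531) in them; the lever swings left and right about it.
- lever_grip (a point): Middle of the lever's grip: a bare steel sleeve, round, 13 mm in diameter from 18 mm below to 8 mm above this point, then flaring to 19 mm; the tip is 24 mm above. 82 mm from the pivot when home. z points outward along the lever, x up the slope along the pivot axis, y across it. Below the sleeve a cross pin sits in a gate of two slotted steel plates, reaching up to 58 mm from the pivot.
- rail_mid (a point): Middle of a fixed steel guard rail, 12 mm thick, on the box: it crosses above the upper part of the panel parallel to the box's y, on posts at 138 mm to either side. It is right over the lever's foot, so a gripper pointing straight down on the lever fouls it: the tool must lean with the lever. Axes as the box's.
- swing (a joint): Angle of the lever in rad: -0.436 leaning to the operator's left (the box's +y side): forward; 0 square to the panel: off; +0.436 leaning to the operator's right (the box's -y side): reverse. The lever turns only while pulled out clear of the gate's teeth; in a slot it has about 0.05 rad of play.
- lift (a joint): How far the lever is pulled out along itself, in m; 0: home, dropped right down in a slot. A spring draws it home with 6 N, rising to 10 N when out. How deep its pin sits differs from box to box and shows badly: the pin clears the gate's teeth somewhere between 5 and 19 mm of pull, and 2.5 mm later the lever comes against a firm stop (7.5 to 21.5 mm). Pulled with over 20 N the box slides.
- lamp_toggle (a joint): Small plain toggle, 35 mm high, on the panel 112 mm to the left of the lever; angle in rad, 0 at the start; to be left alone.
- stop_button (a joint): Emergency-stop mushroom, 34 mm wide, 26 mm high, on the panel 112 mm to the right of the lever; travel in m, 0 out, 0.006 fully pressed; to be left alone.
- jar: Screw-top jar, 64 mm wide, 75 mm high, beside the box. Origin: centre of its foot.
- can: Drink can, 66 mm wide, 115 mm high, beside the box. Origin: centre of its foot.
- screwdriver: Screwdriver lying in front of the box.
- tap_wrench: Tap wrench, 230 mm long, 14 mm high, lying in front of the box.
- bottle: Clear bottle, 66 mm wide, 220 mm high, on the left of the bench. Origin: centre of its foot.
- hammer: Hammer lying on the right of the bench.
- tape: Roll of tape lying flat, 100 mm wide, 25 mm high, on the left of the bench.

How it is judged:
By the outcome, as a careful person would: the job done as asked, in the order asked, and still so for the second after the job is handed in, with the robot touching nothing.
It also fails if it takes over 64 s, if anything falls off the work surface, if the arm or the gripper's body presses on something with over 40 N, if the wrist force passes 120 N, or if a joint passes its speed limit or range.

## Working session

There is one attempt and no reset: what is moved stays moved. The work goes in short steps, each a Python script; the robot and the scene stay as the last script left them, time stands still between calls to the robot, and variables do not carry over. Pictures are saved under pics/ and viewed, at most 10 in all, crops included, and the job is handed in when it is done.

```bash
ls; mkdir -p pics
python3 - <<'E'
from plant import manip, vision
import cv2, numpy as np
a=vision.get_image("scene"); b=vision.get_image("top")
cv2.imwrite("pics/s0.png",a); cv2.imwrite("pics/t0.png",b)
for n in("scene","top","wrist"):
    c=vision.camera_info(n); print(n,c["K"].tolist(),c["rvec"],c["tvec"])
    R=cv2.Rodrigues(np.array(c["rvec"]))[0]; print(-R.T@np.array(c["tvec"]).ravel())
print(manip.tcp_to_grasp,manip.current_time(),manip.current_eef_rot())
E
```

```text
pics
scene [[356.68047524370576, 0.0, 251.08063786892717], [0.0, 356.68047524370576, 189.179640454983], [0.0, 0.0, 1.0]] [ 2.30787247  1.28079544 -0.34874835] [-0.27916266 -0.27783142  1.58768701]
[ 1.04248513 -0.33433651  1.21544888]
top [[495.50388610095234, 0.0, 246.78352203843332], [0.0, 495.50388610095234, 185.7337501823807], [0.0, 0.0, 1.0]] [ 2.17871583 -2.13620118  0.15707222] [-0.00538568  0.51316158  1.70607798]
[0.2809118  0.02264265 1.75915939]
wrist [[309.7258483146602, 0.0, 251.05360855886713], [0.0, 309.7258483146602, 194.89564103959407], [0.0, 0.0, 1.0]] [-2.37995973 -1.57156341 -0.26220742] [-0.54969099 -0.04178933  0.38041972]
[0.13833093 0.53910585 0.37263271]
0.0187 0.1 [-6.29851114e-01 -3.07751490e+00  1.60204932e-03]
```

View pics/s0.png

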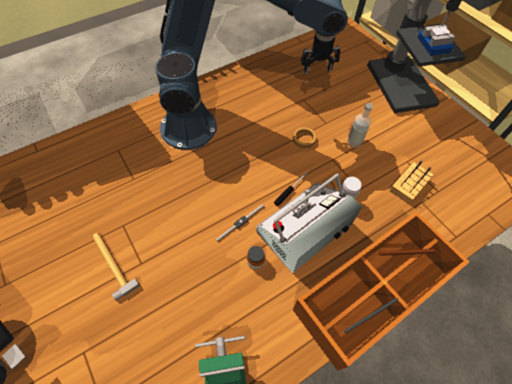

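View pics/t0.png

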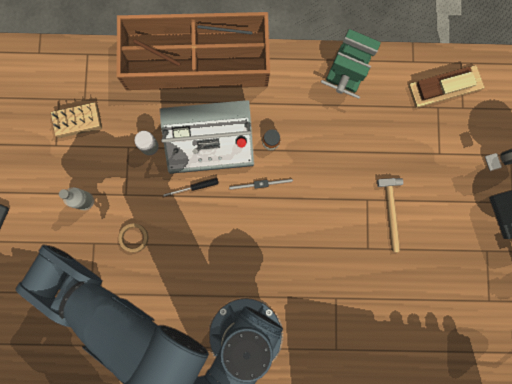

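```bash
cat > h.py <<'E'
from plant import manip, jaws, vision
import cv2, numpy as np
from scipy.spatial.transform import Rotation as Ro
def cam(n):
    c=vision.camera_info(n); return np.array(c["K"]),cv2.Rodrigues(np.array(c["rvec"]))[0],np.array(c["tvec"]).ravel()
def ray(c,uv):
    K,R,t=c; d=R.T@np.linalg.inv(K)@np.array([uv[0],uv[1],1.]); return -R.T@t,d/np.linalg.norm(d)
def onz(c,uv,z):
    o,d=ray(c,uv); return o+d*(z-o[2])/d[2]
def tri(rs):
    A=sum(np.eye(3)-np.outer(d,d) for o,d in rs); b=sum((np.eye(3)-np.outer(d,d))@o for o,d in rs)
    return np.linalg.solve(A,b)
def proj(c,P):
    K,R,t=c; p=K@(R@np.asarray(P)+t); return p[:2]/p[2]
def toolrot(Rb,phi):
    """tool attitude for box rotation Rb, lever swing phi: z down the lever, y across"""
    n=np.array([-.531,0,.847]);u=np.array([.847,0,.531])
    L=Ro.from_rotvec(u*phi).apply  # rotation about pivot axis
    z=-L(n); y=L(np.array([0,1.,0])); x=np.cross(y,z)
    return Rb@np.column_stack([x,y,z])
E
python3 - <<'E'
from h import *
c=cam("top")
for n,uv,z in(("backL",(161,109),.15),("backR",(250,101),.15),("frontL",(168,172),.056),("frontR",(254,166),.056),("stop",(241,142),.12),("lever?",(207,143),.15)): print(n,onz(c,uv,z).round(3))
w=cam("wrist"); p=manip.current_tcp_pos(); R=Ro.from_rotvec(manip.current_eef_rot()).as_matrix()
print("cam in tool",R.T@(-w[1].T@w[2]-p)); print(R.T@w[1].T)
# swing sign check
print(Ro.from_rotvec(np.array([.847,0,.531])*.436).apply([-.531,0,.847]))
a=cv2.imread("pics/t0.png")[90:185,140:270]; b=cv2.imread("pics/s0.png")[165:275,245:370]
a=cv2.resize(a,(640,468),interpolation=3)
cv2.imwrite("pics/c0.png",a)
E
```

```text
backL [0.75  0.297 0.15 ]
backR [0.785 0.001 0.15 ]
frontL [0.553 0.28  0.056]
frontR [ 0.58  -0.019  0.056]
stop [0.65  0.028 0.12 ]
lever? [0.638 0.14  0.15 ]
cam in tool [ 0.08456505  0.00025025 -0.14181167]
[[-2.42356066e-05 -9.45264803e-01 -3.26304232e-01]
 [ 9.99999999e-01 -7.42477246e-06 -5.27643493e-05]
 [ 4.74535475e-05 -3.26304233e-01  9.45264802e-01]]
[-0.48135478 -0.42205953  0.76781073]
```

View pics/c0.png

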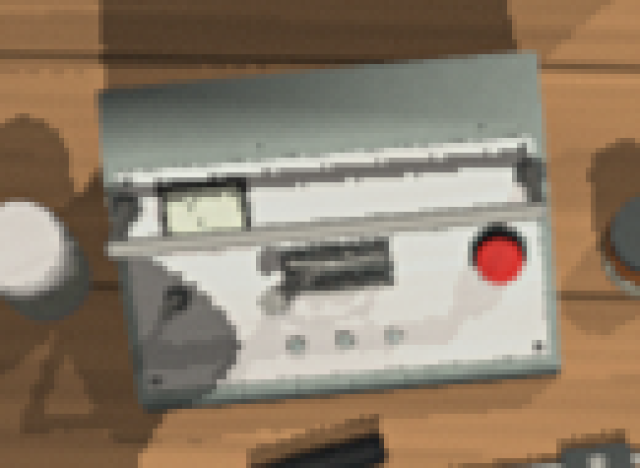

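```bash
cat >> h.py <<'E'
n0=np.array([-.531,0,.847]);u0=np.array([.847,0,.531]);piv0=np.array([-.0095,0,.0773])
def levdir(phi): return Ro.from_rotvec(u0*phi).apply(n0)
def Rz(y): return Ro.from_rotvec([0,0,y]).as_matrix()
E
python3 - <<'E'
from h import *
yaw=.09; Rb=Rz(yaw); O=np.array([.666,.14,.0])
g=O+Rb@(piv0+.082*levdir(-.436)); print("grip",g)
print("top tip from pix",onz(cam("top"),(195.9,150.9),.16),"pred",O+Rb@(piv0+.106*levdir(-.436)))
R=toolrot(Rb,0); mid=O+Rb@(piv0+.082*levdir(-.2))
P=mid+.15*(Rb@n0)
rv=Ro.from_matrix(R).as_rotvec(); q=manip.inverse_kinematics(P,rv); print(P,q)
for ph in(-.436,0,.436):
  gg=O+Rb@(piv0+.07*levdir(ph)); print(manip.inverse_kinematics(gg,Ro.from_matrix(toolrot(Rb,ph)).as_rotvec()))
manip.reach(P,rv)
np.savez("w1.npz",**{k:v for k,v in zip("KRt",cam("wrist"))})
a=vision.get_image("wrist"); cv2.imwrite("pics/w1.png",a); cv2.imwrite("pics/w1b.png",cv2.resize(a,(800,600),interpolation=3))
print(manip.current_time(),manip.current_ft_force())
E
```

```text
grip [0.61411651 0.17006736 0.14026048]
top tip from pix [0.60819019 0.17524897 0.16      ] pred [0.60170033 0.17911747 0.15868794]
[0.53324564 0.14436659 0.27242041] [ 0.2109198   0.09878547  1.97517504 -0.13054909  0.51460065 -1.35440632]
[ 0.41790201  0.57139838  1.76974539 -1.03625002  0.70064096 -0.32483986]
[ 0.1573855   0.44673371  1.90518479 -0.15524438  0.23342656 -1.36257971]
[-0.1232535   0.51283013  1.88149756  1.13063856  0.60497991 -2.83223977]
1.8917 [ 0.10428975 -0.16819046  0.53906963]
```

View pics/w1b.png

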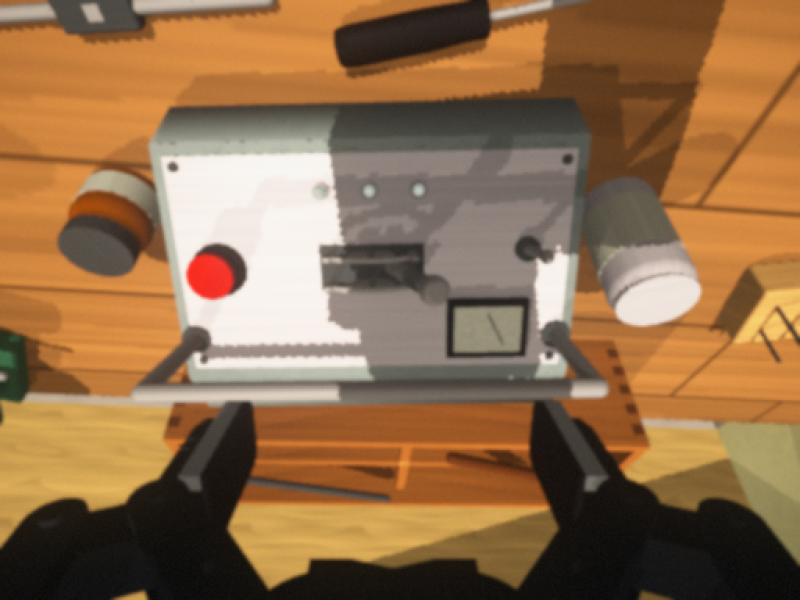

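```bash
cat > m.py <<'E'
from h import *
d=np.load("w1.npz"); c=(d["K"],d["R"],d["t"])
obj=np.array([[-.1,-.15,.056],[-.1,.15,.056],[.05,-.15,.15],[.05,.15,.15]])
px=np.array([[151,147],[588,143],[190,380],[570,375]])/1.5625
from scipy.optimize import least_squares
def res(v):
    return np.concatenate([proj(c,Rz(v[3])@o+v[:3])-p for o,p in zip(obj,px)])
s=least_squares(res,[.666,.14,0,.09]); print(s.x.round(4),s.fun.round(1))
v=s.x; O=v[:3];Rb=Rz(v[3])
for r in(.106,.082,.058): print(r,(proj(c,O+Rb@(piv0+r*levdir(-.436)))*1.5625).round(0))
print("foot of edges z=0",[onz(c,p/1.5625,0.056).round(3) for p in np.array([[151,147],[588,143]])])
t=cam("top");print(onz(t,(168,172),.056),onz(t,(254,166),.056), [ (proj(t,O+Rb@o)).round(1) for o in [*obj,np.array([.1,.15,.15]),np.array([.1,-.15,.15])]])
for dp in(-.35,-.2,0,.2,.35):
  for ph in(-.436,0,.436):
    A=Ro.from_matrix(toolrot(Rb,ph))*Ro.from_rotvec([0,dp,0]); z=A.as_matrix()[:,2]
    q=manip.inverse_kinematics(O+Rb@(piv0+.082*levdir(ph))+.0187*z,A.as_rotvec()); print(dp,ph,z.round(2),None if q is None else np.round(q,2))
E
python3 m.py
```

```text
[6.746e-01 1.448e-01 3.000e-04 1.110e-01] [ 0.   1.2  2.1 -1.5  0.4 -0.1 -2.9  0.5]
0.106 [442. 297.]
0.082 [423. 287.]
0.058 [407. 278.]
foot of edges z=0 [array([ 0.591, -0.015,  0.056]), array([0.561, 0.281, 0.056])]
[0.55275726 0.27953149 0.056     ] [ 0.58020694 -0.01890653  0.056     ] [array([253. , 162.7]), array([167.1, 170.3]), array([249.6, 113.6]), array([159.8, 121.3]), array([158.8, 106.8]), array([248.2,  99.2])]
-0.35 -0.436 [ 0.78 -0.31 -0.54] [0.43 0.61 1.93 4.44 0.69 0.43]
-0.35 0 [ 0.78  0.09 -0.61] [0.16 0.5  2.06 3.27 0.33 1.48]
-0.35 0.436 [ 0.69  0.48 -0.54] [-0.13  0.57  2.02  2.    0.66  2.61]
-0.2 -0.436 [ 0.68 -0.34 -0.65] [ 0.43  0.59  1.86 -1.5   0.64  0.09]
-0.2 0 [ 0.68  0.08 -0.72] [0.16 0.48 1.99 3.54 0.09 1.21]
-0.2 0.436 [ 0.59  0.48 -0.65] None
0 -0.436 [ 0.53 -0.37 -0.77] [ 0.41  0.59  1.75 -1.04  0.68 -0.34]
0 0 [ 0.53  0.06 -0.85] [ 0.16  0.47  1.88 -0.1   0.23 -1.43]
0 0.436 [ 0.43  0.47 -0.77] [-0.11  0.54  1.85  1.12  0.61 -2.82]
0.2 -0.436 [ 0.35 -0.38 -0.86] [ 0.38  0.61  1.63 -0.71  0.83 -0.66]
0.2 0 [ 0.35  0.04 -0.94] [ 0.15  0.5   1.75 -0.03  0.53 -1.51]
0.2 0.436 [ 0.26  0.44 -0.86] [-0.09  0.57  1.72  0.74  0.76 -2.47]
0.35 -0.436 [ 0.2  -0.38 -0.9 ] [ 0.36  0.65  1.53 -0.54  0.97 -0.81]
0.35 0 [ 0.21  0.02 -0.98] [ 0.15  0.54  1.65 -0.01  0.74 -1.52]
0.35 0.436 [ 0.12  0.41 -0.9 ] [-0.07  0.6   1.62  0.56  0.91 -2.3 ]
```

```bash
cat >> m.py <<'E'
print("----")
rm=tri([ray(c,np.array([370,390])/1.5625),ray(t,(140+329/4.923,90+229/4.926))]); rb=Rb.T@(rm-O); print("rail world",rm,"box",rb)
for ph in(-.436,0,.436):
  for dp in(0,.1,.15,.2):
    A=Ro.from_matrix(toolrot(Rb,ph))*Ro.from_rotvec([0,dp,0]); M=Rb.T@A.as_matrix()
    G=piv0+.082*levdir(ph)
    # rail points in tool frame relative to grasp, with |y|<45mm
    pts=np.array([[rb[0],y,rb[2]] for y in np.linspace(-.13,.13,53)]); q=(pts-G)@M; q=q[abs(q[:,1])<.06]
    jj=manip.inverse_kinematics(O+Rb@G+.0187*A.as_matrix()[:,2],A.as_rotvec())
    print(ph,dp,q[[0,-1]].round(3).tolist(),None if jj is None else np.round(jj,2))
E
python3 m.py | sed -n '/----/,$p'
```

```text
----
rail world [0.64704339 0.13986377 0.20395514] box [-0.02795205 -0.00182494  0.20365849]
-0.436 0 [[-0.051, -0.058, -0.02], [-0.051, 0.059, -0.075]] [ 0.41  0.59  1.75 -1.04  0.68 -0.34]
-0.436 0.1 [[-0.049, -0.058, -0.025], [-0.044, 0.059, -0.079]] [ 0.4   0.6   1.69 -0.86  0.75 -0.52]
-0.436 0.15 [[-0.048, -0.058, -0.027], [-0.04, 0.059, -0.081]] [ 0.39  0.61  1.66 -0.78  0.78 -0.59]
-0.436 0.2 [[-0.047, -0.058, -0.03], [-0.036, 0.059, -0.083]] [ 0.38  0.61  1.63 -0.71  0.83 -0.66]
0 0 [[-0.051, -0.055, -0.035], [-0.051, 0.055, -0.035]] [ 0.16  0.47  1.88 -0.1   0.23 -1.43]
0 0.1 [[-0.048, -0.055, -0.04], [-0.048, 0.055, -0.04]] [ 0.15  0.49  1.81 -0.05  0.38 -1.48]
0 0.15 [[-0.046, -0.055, -0.042], [-0.046, 0.055, -0.042]] [ 0.15  0.49  1.78 -0.04  0.46 -1.5 ]
0 0.2 [[-0.044, -0.055, -0.044], [-0.044, 0.055, -0.044]] [ 0.15  0.5   1.75 -0.03  0.53 -1.51]
0.436 0 [[-0.051, -0.059, -0.075], [-0.051, 0.058, -0.02]] [-0.11  0.54  1.85  1.12  0.61 -2.82]
0.436 0.1 [[-0.044, -0.059, -0.079], [-0.049, 0.058, -0.025]] [-0.1   0.55  1.78  0.91  0.68 -2.62]
0.436 0.15 [[-0.04, -0.059, -0.081], [-0.048, 0.058, -0.027]] [-0.1   0.56  1.75  0.82  0.72 -2.54]
0.436 0.2 [[-0.036, -0.059, -0.083], [-0.047, 0.058, -0.03]] [-0.09  0.57  1.72  0.74  0.76 -2.47]
```

```bash
cat >> h.py <<'E'
O=np.array([.6746,.1448,.0003]); Rb=Rz(.111); DP=.06; OFF=.004
def pose(phi,r,dy=0.,dx=0.):
    """TCP pose with grasp point at radius r (m from pivot) on the lever at angle phi; dy,dx tool-frame trims"""
    A=Ro.from_matrix(toolrot(Rb,phi))*Ro.from_rotvec([0,DP,0]); M=A.as_matrix()
    return O+Rb@(piv0+r*levdir(phi))+M@np.array([OFF+dx,dy,manip.tcp_to_grasp]),A.as_rotvec()
def grab(name,crop=None,s=1):
    c=cam("wrist"); a=vision.get_image("wrist"); np.savez(name+".npz",K=c[0],R=c[1],t=c[2]); cv2.imwrite("pics/"+name+".png",a)
    if crop: x0,y0,x1,y1=crop; cv2.imwrite("pics/"+name+"c.png",cv2.resize(a[y0:y1,x0:x1],None,fx=s,fy=s,interpolation=3))
    return c,a
E
python3 - <<'E'
from h import *
manip.reach(*pose(-.436,.082+.085))
c,a=grab("w2",(150,90,350,240),4)
print([ (proj(c,O+Rb@(piv0+r*levdir(-.436)))).round(1) for r in(.106,.082,.058)],manip.current_time())
E
```

```text
[array([249.9, 236.3]), array([250. , 223.3]), array([250.1, 212.7])] 2.775
```

View pics/w2c.png

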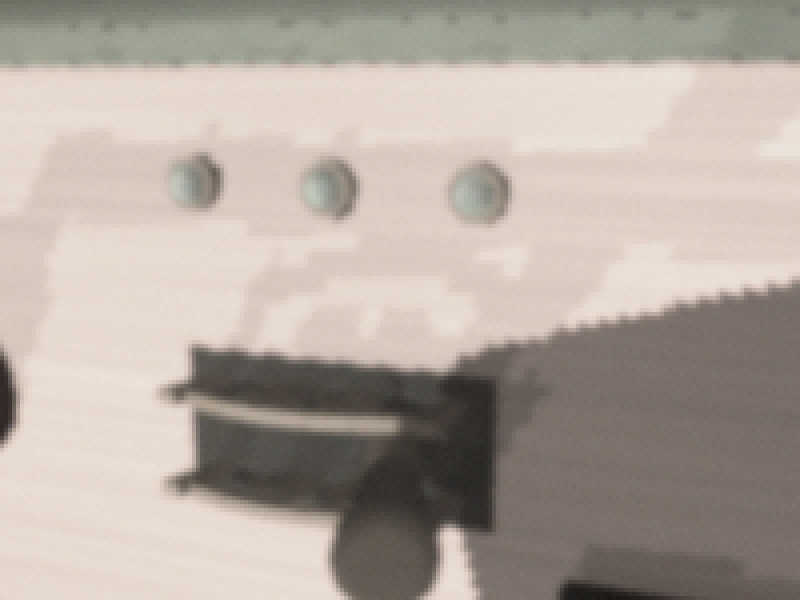

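```bash
cat > m2.py <<'E'
from h import *
def ld(n): d=np.load(n+".npz"); return (d["K"],d["R"],d["t"])
c1,c2,t=ld("w1"),ld("w2"),cam("top")
f1=lambda p:ray(c1,np.array(p)/1.5625)
f2=lambda p:ray(c2,np.array(p)/4+[150,90])
ft=lambda p:ray(t,np.array(p)/4.925+[140,90])
B=lambda P:(Rb.T@(P-O)*1000).round(1)
pr=lambda n,P:print(n,P.round(4),"box mm",B(P))
tip=[f1((433,289)),f2((385,555)),ft((272,300))]
pr("tip12",tri(tip[:2])); pr("tip13",tri([tip[0],tip[2]])); pr("tip all",tri(tip))
pr("pred tip",O+Rb@(piv0+.106*levdir(-.436)))
for a,b,d in(((321,190),(193,181),(296,344)),((370,190),(328,187),(345,338)),((419,189),(479,192),(394,335))):
    pr("light",tri([f1(a),f2(b)]))
    nw=Rb@n0; p0=O+Rb@np.array([-.1,0,.056])
    for o,dd in(f1(a),f2(b),ft(d)): pr("   onpanel",o+dd*(nw@(p0-o))/(nw@dd))
E
python3 m2.py
```

```text
tip12 [0.6097 0.1776 0.1533] box mm [-60.8  39.8 153. ]
tip13 [0.6096 0.1778 0.1529] box mm [-60.9  40.  152.6]
tip all [0.6094 0.1778 0.1536] box mm [-61.1  40.  153.3]
pred tip [0.6095 0.1826 0.159 ] box mm [-60.5  44.7 158.7]
light [0.601  0.102  0.0761] box mm [-77.9 -34.3  75.8]
   onpanel [0.604  0.1016 0.072 ] box mm [-75.  -35.1  71.7]
   onpanel [0.6046 0.0989 0.0722] box mm [-74.6 -37.8  71.9]
   onpanel [0.5952 0.1682 0.0711] box mm [-76.3  32.1  70.8]
light [0.5975 0.1358 0.0763] box mm [-77.7  -0.4  76. ]
   onpanel [0.6006 0.1358 0.0723] box mm [-74.5  -0.7  72. ]
   onpanel [0.6009 0.1334 0.0723] box mm [-74.6  -3.2  72. ]
   onpanel [0.6001 0.1339 0.0718] box mm [-75.3  -2.6  71.5]
light [0.5939 0.1694 0.0757] box mm [-77.4  33.4  75.4]
   onpanel [0.5967 0.1699 0.0722] box mm [-74.6  33.6  71.9]
   onpanel [0.5968 0.168  0.0721] box mm [-74.8  31.6  71.8]
   onpanel [0.6031 0.0996 0.0713] box mm [-76.1 -37.   71. ]
```

```bash
cat >> h.py <<'E'
O=O+Rb@np.array([-.0035,-.002,0]); OFF=.003
E
cat >> m2.py <<'E'
print([ (proj(c2,O+Rb@(piv0+r*levdir(-.436)))).round(1) for r in(.106,.098,.082,.058)])
print([ (proj(c1,O+Rb@(piv0+r*levdir(-.436))) *1.5625).round(1) for r in(.106,.098,.082,.058)])
E
python3 m2.py | tail -2
python3 - <<'E'
from h import *
manip.reach(*pose(-.436,.082+.06))
c,a=grab("w3",(170,160,330,280),5)
print([ (proj(c,O+Rb@(piv0+r*levdir(-.436)))-[170,160])*5 for r in(.106,.098,.082,.058)],manip.current_time())
E
```

```text
[array([245.9, 232.6]), array([246.1, 228. ]), array([246.4, 219.9]), array([246.8, 209.6])]
[array([438.8, 293.3]), array([432.4, 289.8]), array([420.4, 283.3]), array([404.3, 274.5])]
[array([410.95140348, 461.03395929]), array([410.7713052 , 431.58645084]), array([410.45213689, 379.39988336]), array([410.05497785, 314.46120785])] 3.075
```

View pics/w3c.png

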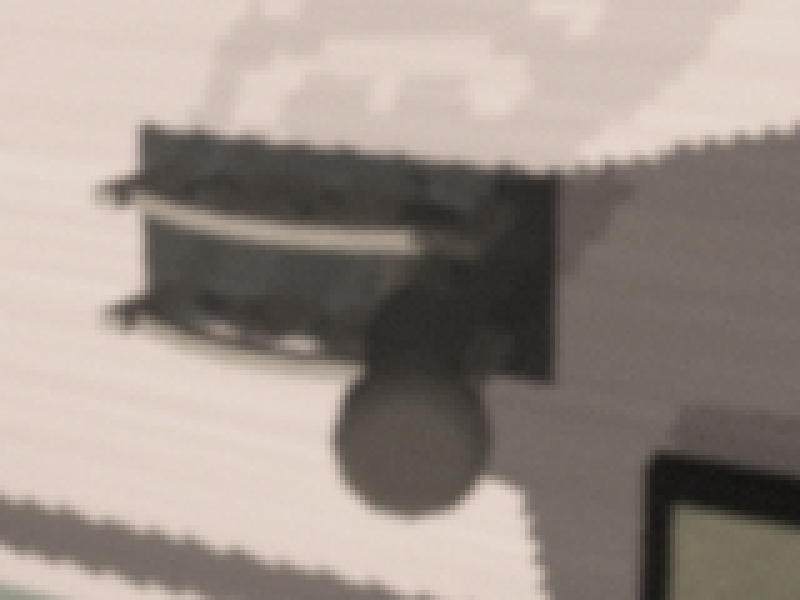

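Run:
```python
from h import *
p,a=pose(-.436,.082); manip.servo_line(p,rate=.06,attitude=a)
f0=manip.current_ft_force(); print("F at grasp",np.round(f0,2))
jaws.gripper_close(f_grip=60); manip.pause(.2)
print(manip.current_grip_width(),manip.current_grasp_force(),np.round(manip.current_ft_force()-f0,2),manip.current_time())
M=toolrot(Rb,-.436); print("tool frame dF",(M.T@(manip.current_ft_force()-f0)).round(2), manip.current_tcp_pos()-p)
np.save("f0.npy",f0)
```

```text
F at grasp [-0.7  -0.66  0.78]
0.015988729991776664 58.20070465095341 [-1.78  2.95  3.05] 5.0833
tool frame dF [-0.4   1.43 -4.36] [4.79565712e-07 1.08671159e-04 1.25552562e-04]
```

Run:
```python
from h import *
f0=np.load("f0.npy"); M=toolrot(Rb,-.436)
jaws.open_gripper()
p,a=pose(-.436,.079); manip.servo_line(p,rate=.06,attitude=a)
jaws.gripper_close(f_grip=60); manip.pause(.2)
print(manip.current_grip_width(),manip.current_grasp_force(),manip.current_time())
print("tool frame dF",(M.T@(manip.current_ft_force()-f0)).round(2),M.T@manip.current_moment())
```

```text
0.01496580830349324 52.439249364433635 6.8667
tool frame dF [-0.12  0.83 -6.2 ] [-0.13943511  0.35337298  0.02099255]
```

```bash
cat >> h.py <<'E'
O=O+Rb@(np.array([0,-.001,0])-.0042*n0)
PHL=-.428
E
python3 - <<'E'
from h import *
jaws.open_gripper()
p,a=pose(PHL,.080); print("move",(p-manip.current_tcp_pos()).round(4)); manip.servo_line(p,rate=.06,attitude=a)
f0=manip.current_ft_force(); np.save("f0.npy",f0); M=toolrot(Rb,PHL)
jaws.gripper_close(f_grip=60); manip.pause(.2)
print(manip.current_grip_width(),manip.current_grasp_force(),manip.current_time())
print("tool frame dF",(M.T@(manip.current_ft_force()-f0)).round(2))
E
```

```text
move [ 0.0017 -0.0008 -0.0026]
0.013721291835764957 56.241430953469944 8.6583
tool frame dF [-0.36 -0.03 -2.54]
```

```bash
cat >> h.py <<'E'
f0=np.load("f0.npy")
def ftool(phi):
    M=Ro.from_matrix(toolrot(Rb,phi)).as_matrix(); return M.T@(manip.current_ft_force()-f0)
def go(phi,r,rate=.02,dy=0.):
    p,a=pose(phi,r,dy); manip.servo_line(p,rate=rate,attitude=a); return ftool(phi)
E
python3 - <<'E'
from h import *
r=.080; log=[]
while r<.1035:
    r+=.0005; f=go(PHL,r); log.append((round((r-.08)*1e3,1),f.round(1).tolist()))
    if f[2]>14.: break
for l in log: print(l)
print(manip.current_time(),manip.current_grip_width(),r)
E
```

```text
(0.5, [-0.8, 0.0, 5.5])
(1.0, [-1.4, 0.2, 6.9])
(1.5, [-1.5, 1.2, 7.7])
(2.0, [-1.2, -0.5, 7.1])
(2.5, [-0.5, -0.4, 8.5])
(3.0, [-0.2, -0.4, 7.5])
(3.5, [0.1, 0.8, 7.5])
(4.0, [0.9, 0.5, 7.2])
(4.5, [-0.4, -0.2, 7.1])
(5.0, [-0.2, -0.1, 8.3])
(5.5, [-0.3, -0.7, 7.4])
(6.0, [-0.8, -0.7, 8.6])
(6.5, [-0.6, 0.4, 8.3])
(7.0, [-0.5, 0.1, 8.4])
(7.5, [-0.5, 1.0, 9.4])
(8.0, [-0.2, 0.3, 9.5])
(8.5, [-0.2, 0.0, 9.1])
(9.0, [0.1, -0.4, 8.8])
(9.5, [-1.0, 0.7, 8.9])
(10.0, [0.5, 0.4, 8.5])
(10.5, [-0.9, -0.4, 9.2])
(11.0, [-0.6, 0.4, 9.5])
(11.5, [-0.1, 1.0, 9.4])
(12.0, [-1.2, -0.3, 9.3])
(12.5, [-0.9, -0.1, 10.4])
(13.0, [-0.6, 0.9, 9.8])
(13.5, [-1.6, 0.8, 9.8])
(14.0, [-1.5, -0.1, 10.8])
(14.5, [0.5, 0.3, 10.2])
(15.0, [-0.0, 0.3, 10.6])
(15.5, [-1.1, 0.6, 11.3])
(16.0, [-2.2, 0.3, 16.4])
16.6583 0.013468655939296038 0.09600000000000002
```

```bash
cat >> h.py <<'E'
def swing(a,b,r,n=8):
    for ph in np.linspace(a,b,n+1)[1:]:
        f=go(ph,r,.03); print(round(ph,3),round(r,4),f.round(1))
        if f[2]>13.5: r-=.0006
        if abs(f[1])>8: print("lateral!"); break
    return r
E
python3 - <<'E'
from h import *
go(PHL,.0948)
r=swing(PHL,0,.0948); f=ftool(0)
print(r,manip.current_time(),manip.current_grip_width())
c,a=grab("w4")
E
```

```text
-0.374 0.0948 [ 0.4 -0.1  9.8]
-0.321 0.0948 [-0.2 -0.4  9.9]
-0.267 0.0948 [-0.4 -0.8  9.9]
-0.214 0.0948 [-0.2  0.8 10.7]
-0.16 0.0948 [-1.2  0.2 10.2]
-0.107 0.0948 [-0.3  0.6 10.8]
-0.053 0.0948 [-1.4  1.1  9.8]
0.0 0.0948 [ 0.2 -0.   8.8]
0.0948 19.275 0.013817542547318137
```

Run:
```python
from h import *
for r in np.arange(.0935,.0803,-.0015):
    f=go(0,r,.03); print(round(r,4),f.round(1))
    if f[2]<2 or abs(f[1])>6: print("blocked?"); break
print(manip.current_time(),manip.current_grip_width())
```

```text
0.0935 [-0.5  0.4 10. ]
0.092 [-0.5  2.2 11.4]
0.0905 [0.2 2.2 8.8]
0.089 [-0.9  1.6  8.6]
0.0875 [-1.1  1.2  8.2]
0.086 [-0.5  2.   7.6]
0.0845 [-1.7  2.7  8.1]
0.083 [-0.1  1.3  7.3]
0.0815 [-1.1  2.2  7.3]
21.575 0.013654505714533163
```

Run:
```python
from h import *
print(go(0,.080,.03,.0005).round(1))
jaws.open_gripper(); manip.pause(2.5)
print("open",manip.current_ft_force()-f0,manip.current_time())
c,a=grab("w5",(150,150,350,300),4)
print([((proj(c,O+Rb@(piv0+r*levdir(0)))-[150,150])*4).round(0) for r in(.106,.098,.082,.058)])
```

```text
[-0.4  1.4  4.7]
open [-0.73384574 -0.26478649 -0.51120107] 25.0167
[array([395., 692.]), array([396., 640.]), array([396., 554.]), array([398., 454.])]
```

View pics/w5c.png

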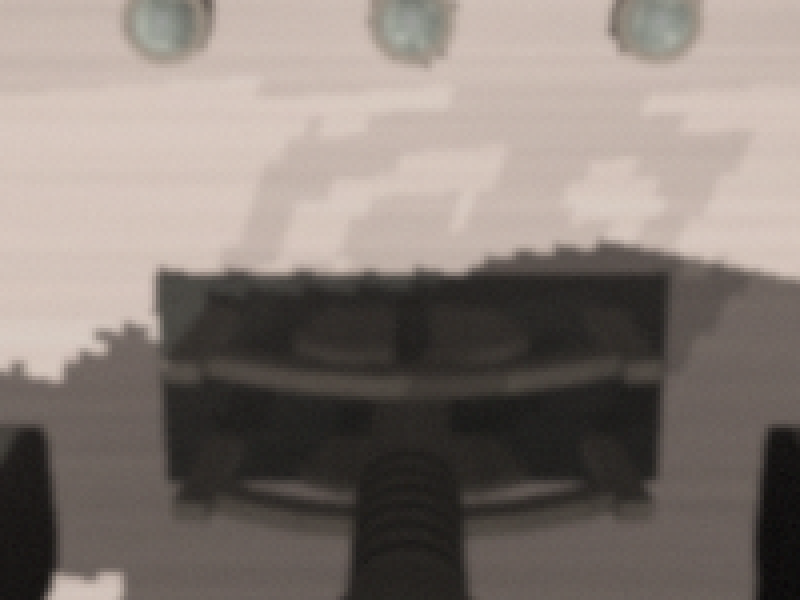

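```bash
cat >> h.py <<'E'
O=O+Rb@np.array([0,.001,0])
E
python3 - <<'E'
from h import *
go(0,.080); jaws.gripper_close(f_grip=60); manip.pause(.2)
print(manip.current_grip_width(),ftool(0).round(1))
for r in (.083,.087,.091,.0935,*np.arange(.0945,.0985,.0005)):
    f=go(0,r); print(round(r,4),f.round(1))
    if f[2]>14: break
print(manip.current_time())
E
```

```text
0.013718193911202064 [ 1.2 -0.2 -1.9]
0.083 [-1.3 -0.6  7.7]
0.087 [-0.9 -1.5  8.4]
0.091 [-0.1 -0.7  9.1]
0.0935 [-1.4 -1.8  9.7]
0.0945 [-1.4 -0.5  9.7]
0.095 [-1.4 -0.5 10.3]
0.0955 [-0.7 -1.1 11.1]
0.096 [-2.1 -0.4 18.1]
28.45
```

Stop felt at the same 15.7 mm, so I back off slightly and swing right.

Run:
```python
from h import *
print(go(0,.095).round(1))
r=swing(0,.432,.095)
print(r,manip.current_time(),manip.current_qpos().round(2))
for rr in np.arange(.0935,.080,-.0015):
    f=go(.432,rr,.03); print(round(rr,4),f.round(1))
    if f[2]<2 or abs(f[1])>6: print("blocked?"); break
print(manip.current_time())
```

```text
[-1.7 -1.3 10. ]
0.054 0.095 [-1.4  0.1 11. ]
0.108 0.095 [-1.3 -0.2 11.1]
0.162 0.095 [-1.3 -0.5  8.8]
0.216 0.095 [-2.4 -0.1  9.6]
0.27 0.095 [-1.4  0.3 10. ]
0.324 0.095 [-2.5  0.4  9.3]
0.378 0.095 [-1.   0.   8.7]
0.432 0.095 [-1.7  2.5 10.3]
0.095 31.1667 [-0.12  0.52  1.83  0.98  0.66 -2.71]
0.0935 [-0.9  1.5  9. ]
0.092 [-1.7  1.1  8.9]
0.0905 [-1.9  2.   9. ]
0.089 [-1.1  1.   9.3]
0.0875 [-1.9  0.6  8.2]
0.086 [-1.6  1.8  8.7]
0.0845 [-0.9  1.5  7.6]
0.083 [-2.   1.7  8. ]
0.0815 [-0.8  1.9  6.7]
33.4167
```

Run:
```python
from h import *
print(go(.432,.080).round(1))
jaws.open_gripper(); manip.pause(.3); print(ftool(.432).round(1))
go(.432,.165,.08)
p,a=pose(0,.24); manip.reach(p,a)
c,im=grab("w6",(100,90,420,310),2.5)
print([((proj(c,O+Rb@(piv0+r*levdir(.436)))-[100,90])*2.5).round(0) for r in(.106,.098,.082,.058)],manip.current_time())
d=np.load("w1.npz"); c1=(d["K"],d["R"],d["t"])
def red(c,f):
    m=cv2.inRange(cv2.imread(f),(0,0,130),(70,70,255)); k,l,s,ce=cv2.connectedComponentsWithStats(m); i=1+s[1:,4].argmax(); o,dd=ray(c,ce[i]); nw=Rb@n0; p0=O+Rb@np.array([-.1,0,.056])+.024*nw
    return o+dd*(nw@(p0-o))/(nw@dd)
print("stop before/after",red(c1,"pics/w1.png").round(4),red(c,"pics/w6.png").round(4))
t=vision.get_image("top"); cv2.imwrite("pics/t6.png",t); k=cam("top"); print(red(k,"pics/t0.png").round(4),red(k,"pics/t6.png").round(4))
```

```text
[-2.   1.6  7.3]
[-0.5 -1.  -0. ]
[array([254., 275.]), array([266., 270.]), array([289., 259.]), array([318., 246.])] 36.9833
stop before/after [0.6471 0.0282 0.1193] [0.6472 0.0281 0.1194]
[0.6495 0.0282 0.1208] [0.6498 0.0279 0.121 ]
```

View pics/w6c.png

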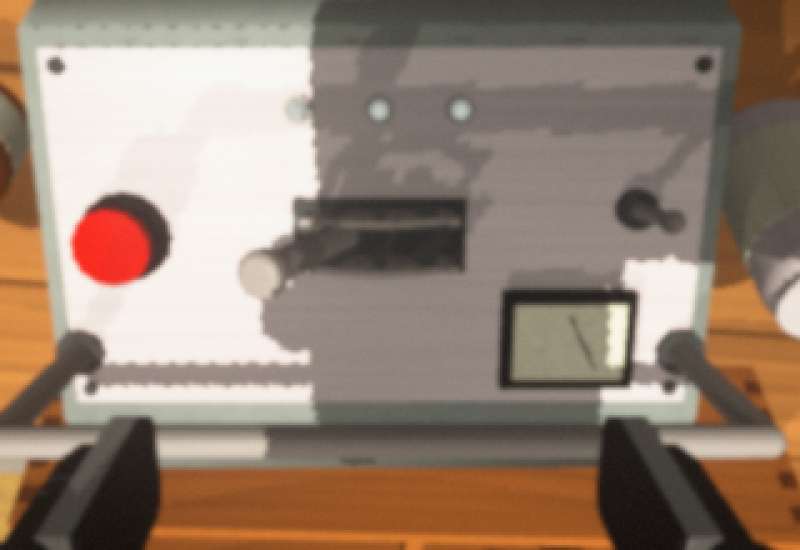

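```bash
python3 -c "
from plant import manip
print(manip.current_ft_force()); print(manip.close_job())"
```

```text
[-0.2216044   0.5543274  -0.74114124]
the job is handed in; nothing more can be done
None
```

I moved the lever left to middle, left it released at off for 2.5 s, then set it in the right (reverse) slot and let go. The last pictures show it seated there with the box unmoved, and I handed the job in at about 37 s.

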